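# Refit the axle and retaining clip of a caramel cutter

## Task

Put the washed caramel cutter back together: take the steel axle by its blue handle from the white drying cradle, thread it nose first through all three bearing plates, entering at the blue plate, until its flange is fully home against that plate. Then push the red C-shaped clip down over the dark groove at the axle's far end so that it hangs there upright, with the axle lying in the top of its slot, and let go. Do not push or tip the jar, the bottle or the steel beaker.

Things in the scene. Friction and masses are not known exactly. Their poses are not given: they have to be found in the camera images.
- axle_grip (a point): Centre of the blue handle (24 x 24 mm section, 60 mm long) of the loose steel axle; grip it here from above, across its sides. x points from handle to nose, along the level axle. The axle is 190 mm long, about 0.28 kg, balance point 49 mm ahead of this point. At the start it lies 60 mm above the table in open-topped notches of the cradle, handle overhanging; it lifts straight up.
- axle_flange (a point): Point on the axle's axis at the front face of its flange (34 mm diameter, 6 mm thick), 36 mm ahead of axle_grip; x points to the nose; turning about x does not matter. Ahead of this face: plain shaft of 18 mm diameter from 0 to 80 mm, groove, head of 18 mm diameter from 108 to 114 mm, taper to a nose of 8 mm diameter at 124 mm.
- axle_groove (a point): Point on the axle's axis at the middle of the dark groove, 94 mm ahead of the flange's front face (130 mm ahead of axle_grip); x points to the nose. The groove has 11 mm diameter and runs 12 mm either way from this point.
- cradle: White drying cradle, fixed to the table: base 100 x 60 mm, 8 mm thick, and two notched uprights 67 mm high that carry the axle's plain shaft 3 to 9 mm and 66 to 74 mm ahead of the flange. Origin on the table; x lies along the axle as it starts, towards its nose; the origin lies below the point of the axle 29 mm ahead of the flange.
- bearing_entry (a point): Centre of the hole in the outer face of the blue bearing plate of the cutter frame (fixed), 130 mm above the table. x points level along the holes, the way the axle is pushed in. Three plates, 10 mm thick, 60 mm wide, 147 mm high, with 21 mm holes, stand at x = 0 to 10 (blue), 35 to 45 and 70 to 80 mm (white) from here. Base plate 130 x 100 x 10 mm.
- bearing_exit (a point): Centre of the hole at the outer face of the third bearing plate, 80 mm along x from bearing_entry, 130 mm above the table, same axes. With the axle home the middle of its groove lies 14 mm beyond this point.
- clip_grip (a point): Place to grip the loose red C-shaped clip (0.09 kg): in its tab, 81 mm above its feet. z up; x along its thickness. It stands on two legs, slot open downwards; 93 mm high, 18 mm thick (x), 42 mm wide (y). The tab is 18 x 18 mm, 62 to 93 mm above the feet: grip it from above across y, so that the fingers clear the plates. The crown below the tab is 42 mm wide.
- clip_slot (a point): Point in the clip's slot where the groove's axis lies when the clip is fully on: 42.5 mm above the feet, 38.5 mm straight below clip_grip; z up. The slot runs through along x, is 14.5 mm wide (y), 20 mm at its mouth, and ends 48 mm above the feet. On the axle, x or -x points along the axle.
- jar: Amber jar with a brass lid, 68 mm diameter, 120 mm high, loose; leave it alone. Origin at the centre of its underside.
- squeeze: Yellow bottle with an orange cap, 56 mm diameter, 170 mm high, loose; leave it alone. Origin at the centre of its underside.
- beaker: Open steel beaker, 84 mm diameter, 90 mm high, loose, to the left of the work; leave it alone. Origin at the centre of its underside.
Mind the look-alikes: they are no part of the job. There is more than one size of the part that bears clip_grip; the job needs the larger.

How it is judged:
On the way, in this order (a step that is already met when the one before it is completed fails the run):
1. the axle is through all three plates with its flange home on the blue plate (x of axle_flange in the frame of bearing_entry above -0.005 m and distance between axle_flange and bearing_entry below 0.008 m and x of axle_groove in the frame of bearing_exit above 0.006 m and distance between axle_groove and bearing_exit below 0.02 m and angle between the x axis of axle_flange and the x axis of bearing_entry, either way round below 0.08 rad), for 0.2 s.
2. the clip sits over the axle's groove (distance between clip_slot and axle_groove below 0.007 m and angle between clip_slot's own z axis and vertical below 0.35 rad and angle between the x axis of clip_slot and the x axis of axle_groove, either way round below 0.3 rad), for 0.2 s.
At the end, for the whole second after the job is handed in: The axle lies through all three bearing plates, along their axis within 0.08 rad, its flange within 5 mm of the blue plate; the clip hangs on the groove, upright within 0.35 rad and square to the axle within 0.3 rad, its slot point within 7 mm of the groove's middle; both released and at rest (all of step 1 and all of step 2 and linear speed of each of axle, clip below 0.03 m/s); the robot touches nothing.
It fails at once if the jar is pushed more than 25 mm or tipped (distance of jar from where it was at the start of the episode above 0.025 m or angle between jar's own z axis and vertical above 0.5 rad).
It fails at once if the yellow bottle is pushed more than 25 mm or tipped (distance of squeeze from where it was at the start of the episode above 0.025 m or angle between squeeze's own z axis and vertical above 0.5 rad).
It fails at once if the steel beaker is pushed more than 25 mm or tipped (distance of beaker from where it was at the start of the episode above 0.025 m or angle between beaker's own z axis and vertical above 0.5 rad).
It also fails if it takes over 72 s, if anything falls off the work surface, if the arm or the gripper's body presses on something with over 40 N, if the wrist force passes 120 N, or if a joint passes its speed limit or range.

## Robot

A 6-joint arm with a two-finger parallel gripper is mounted at the origin on the work surface. World frame = base frame: x ahead of the robot, y to its left, z up, the work surface at z = 0. Lengths are in m, angles in rad, forces in N, time in s.
With the tool pointing down it reaches from about 0.35 to 0.875 m from the base axis. Payload 4.2 kg.
Tool frame: the origin (TCP) lies midway between the tips of the shut fingers; the grasp point (between the pads) lies 19 mm behind it; z points along the fingers, y is the line along which they close (so a half turn about z gives the same grasp; the last joint's range is limited). The gripper opens to 85 mm and grips with 20 to 120 N. Pads are 22 mm wide; open, the fingers measure 114 mm over their backs; the gripper's body (76 mm by 85 mm) begins 54 mm behind the grasp point. The pads swing forward as they close: fully open they stand 13 mm farther back than shut.
Start: joints at [1.376, 0.385, 0.008, 0, -1.194, -0.259], TCP at [0.274, 0.562, 0.231] pointing down, gripper open.
Joint ranges: [-3.14, 3.14], [-1.21, 2.06], [-1.07, 1.41], [-3.16, 2.05], [-2.99, -0.16], [-3.1, 3.1]. Speed limits (rad/s): [2.79, 2.79, 3.14, 3.14, 3.14, 3.14].

## Interface

Orientations are given as a rotation vector (axis times angle).
In Python, from station import r gives the robot as it stands.
- The arm moves only by the tool servo_tool, never from a script. Its argument "plan" is a list of rows, each a list of 3 entries, a list of its own where there are three numbers: the closure, from -1 (fully open) to 1 (shut), so that 0 is half open, then the shift along the tool's x, y, z in mm, then the turn about the tool's z in rad. A call has 1 to 20 rows; each row shifts and turns the commanded pose from where the row before left it, along the tool's axes as they then stand; what a row does not reach is not made up. A row lasts 1/10 s, in which the tool goes at most 50 mm and 8.59 degrees, less where a joint would pass 70% of its speed; a pose out of reach is approached as far as the arm can. A call with a gripper value outside its range is refused whole. The fingers move at their own pace and stop on an object; "force" is the grip in N (left out, the last holds). Time passes only in rows, so rows that do not move let the fingers close. It gives the time, the measured TCP pose, the force, the opening and the grip force at its end, in the units of the state.
- r.sense(): the state, without advancing time (a new reading comes with each control period).
- r.capture(name): name is "scene" or "top" or "wrist"; returns (picture, depth): 420x560x3 uint8, blue, green, red; 420x560 float32, m along the optical axis (not along the pixel's ray), 0 where there is no reading.
- r.get_calibration(name): a dict with "fovy" (degrees; the focal length in pixels is half the picture's height over the tangent of half this angle, whatever the lens; pixels are square), "cx", "cy" (the principal point, pixels), "rvec" (rotation vector, rad) and "tvec" (3), from world to camera coordinates, as OpenCV has them. Camera axes: x right, y down, z forward; pixel columns grow to the right and rows downward; lengths in m; the calibration is good to about 2 mm. A picture is of the moment at which its call begins: read the wrist's pose just before it. get_calibration takes no time and is no camera call; for the wrist camera it gives the pose at the moment of the call.
- r.close_job(): hands the job in; it is judged then, once.
The state is a dict: "clock": time; "q": joint angles; "qvel": joint speeds; "effort": joint torques, N m; "ee_pos": TCP position; "eef_rot": TCP orientation; "force": force on the tool from outside, world axes, zero at the start; "wrist_torque": the same for the moment, N m; "gripper_width": finger opening in m; "gripper_force": force on a finger pad.
Only numpy, scipy, OpenCV 4.12 (cv2) and the standard library are available. Lean on these libraries where they do the work, as an engineer would, in place of code of your own. Each camera call takes 0.05 s, during which the arm holds its last target. There are 200 camera calls.

## Working session

There is one attempt and no reset: what is moved stays moved. The work goes in short steps, Python scripts to look and compute and a tool call to move; the robot and the scene stay as the last step left them, time stands still between calls to the robot, and variables do not carry over. Pictures are saved under pics/ and viewed, at most 10 in all, crops included, and the job is handed in when it is done.

Besides the shell and the picture viewer there is one more tool, called as name([rows], argument=value, ...), one row to a line, values as JSON. servo_tool: Moves the arm, as the interface text tells. Its arguments: {"type":"object","properties":{"plan":{"type":"array","items":{"type":"array"}},"force":{"type":"number"}},"required":["plan"]}

```bash
mkdir -p pics; cat > h.py <<'E'
import numpy as np, cv2
from station import r
def cal(n):
    c=r.get_calibration(n); R=cv2.Rodrigues(np.array(c["rvec"],float))[0]; t=np.array(c["tvec"],float).ravel()
    return 210/np.tan(np.radians(c["fovy"])/2),c["cx"],c["cy"],R,t
def cloud(n,d,C=None):
    f,cx,cy,R,t=C or cal(n); v,u=np.mgrid[:420,:560]
    P=np.stack([(u-cx)/f*d,(v-cy)/f*d,d],-1)
    return (P-t)@R
def ray(C,u,v,z):
    f,cx,cy,R,t=C; o=-R.T@t; d=R.T@np.array([(u-cx)/f,(v-cy)/f,1]); return o+d*(z-o[2])/d[2]
def proj(C,p):
    f,cx,cy,R,t=C; q=R@np.array(p)+t; return cx+f*q[0]/q[2],cy+f*q[1]/q[2]
E
python3 - <<'E'
from h import *
ims=[]
for n in("scene","top"):
    c=r.get_calibration(n); print(n,c)
    p,d=r.capture(n); np.savez(f"pics/{n}0.npz",p=p,d=d); cv2.imwrite(f"pics/{n}0.png",cv2.resize(p,(800,600),interpolation=cv2.INTER_CUBIC)); print((d>0).mean())
print(r.sense())
E
```

```text
scene {'fovy': 57.92194066228066, 'cx': 285.5524766627041, 'cy': 213.9193428032254, 'rvec': array([ 1.01164058,  2.50465484, -0.96604071]), 'tvec': array([ 0.33441558, -0.2427524 ,  1.21539492])}
0.9959948979591837
top {'fovy': 48.921442983389255, 'cx': 276.2684756388199, 'cy': 205.41411668497648, 'rvec': array([ 2.14573391, -2.15120946,  0.10708423]), 'tvec': array([0.08110292, 0.58237241, 1.09361119])}
0.9960459183673469
{'clock': 0.1, 'q': array([ 1.37558094e+00,  3.85502973e-01,  6.76639323e-03, -4.57454481e-04,
       -1.19396943e+00, -2.58580266e-01]), 'qvel': array([-7.44595355e-04, -2.65686989e-03,  2.98648644e-03,  5.59821253e-05,
       -7.78598104e-04, -1.64260633e-03]), 'effort': array([-4.74136596e-04, -3.93318665e+01,  1.88928562e+01,  4.19795707e+00,
       -2.60819812e-03,  5.46583877e-06]), 'ee_pos': array([0.27375059, 0.56128885, 0.23031508]), 'eef_rot': array([ 3.05913771e+00, -7.06545630e-01, -5.72190348e-04]), 'force': array([-0.03113141, -0.15587836, -0.61117706]), 'wrist_torque': array([ 0.01705355, -0.03314316,  0.02577699]), 'gripper_force': 0.0, 'gripper_width': 0.08499754064769481}
```

View pics/scene0.png

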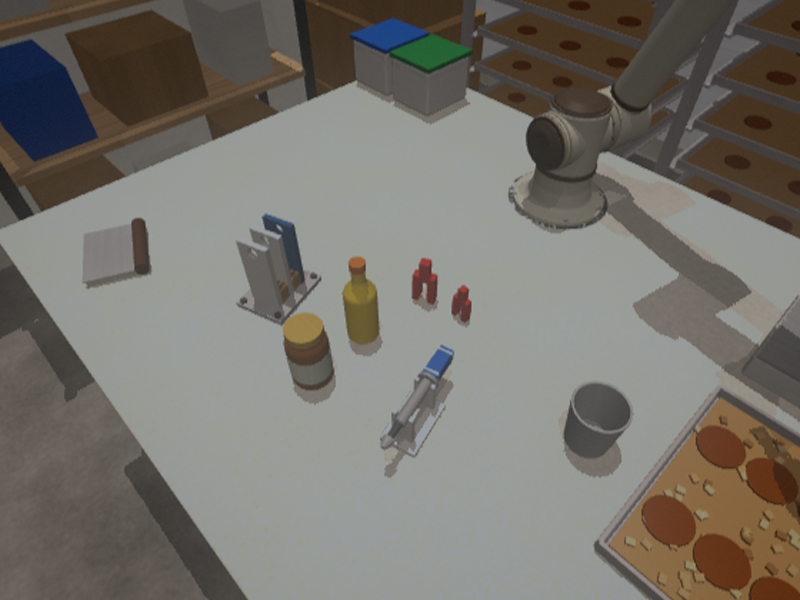

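View pics/top0.png

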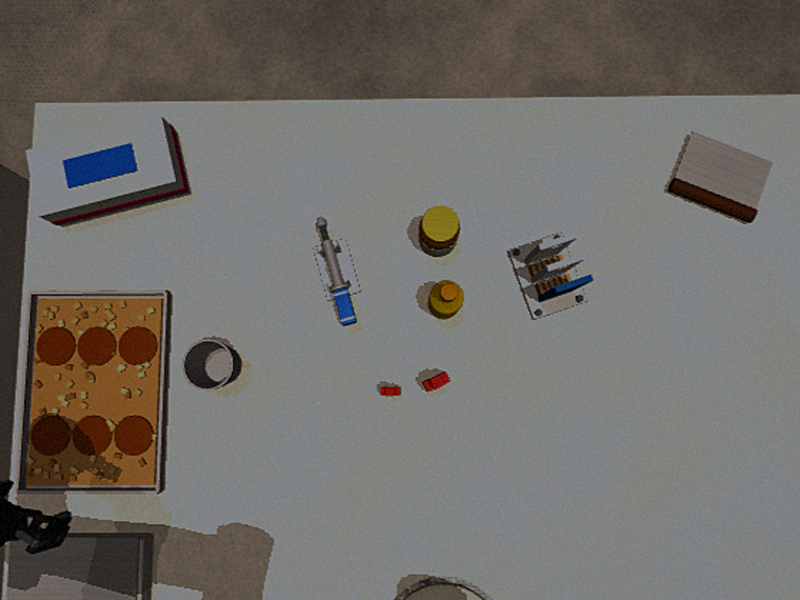

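The scene view (800x600) shows the axle in its cradle, with its blue handle at (438,362) and nose at (385,440). The frame's blue plate is at (283,245) with two white plates in front of it. In the top view the handle is at (344,305), the blue plate at (565,288), the bottle at (446,298), the jar at (439,228) and the beaker at (212,364).

Look-alikes:
- **Clips:** red parts at scene (424,282) / top (435,380), which is larger, and scene (462,303) / top (390,391), which is smaller. I choose the larger.
- **Blue things:** the handle at (344,305), the plate at (565,288), and the box label at (100,165). The handle is the one on the axle.

```bash
python3 - <<'E'
from h import *
for n in("top","scene"):
    D=np.load(f"pics/{n}0.npz"); p,d=D["p"],D["d"]; C=cal(n); X=cloud(n,d,C)
    hsv=cv2.cvtColor(p,cv2.COLOR_BGR2HSV); H,S,V=cv2.split(hsv)
    ws=(X[...,0]>0.3)&(X[...,0]<0.85)&(abs(X[...,1])<0.4)&(X[...,2]>0.012)
    print(n,"table z",np.median(X[150:300,200:400][...,2]))
    for nm,m in(("blue",(H>100)&(H<130)&(S>120)),("red",((H<6)|(H>174))&(S>150)),("yellow",(H>18)&(H<32)&(S>150)),("any",ws)):
        m=(m&ws&(d>0)).astype(np.uint8); k,L,st,ce=cv2.connectedComponentsWithStats(m)
        for i in range(1,k):
            if st[i,4]<40: continue
            P=X[L==i]; top=P[P[:,2]>np.percentile(P[:,2],97)-0.006]
            (c,s,a)=cv2.minAreaRect(P[:,:2].astype(np.float32)*1000)
            print(nm,ce[i].round(),st[i,4],"med",np.median(P,0).round(3),"zmax",np.percentile(P[:,2],98).round(3),"topmean",top.mean(0).round(3),"rect",np.round(c),np.round(s),round(a,1))
E
```

```text
top table z 0.0010423930563408876
blue [395. 201.] 201 med [ 0.58  -0.186  0.146] zmax 0.151 topmean [ 0.584 -0.196  0.148] rect [ 585. -196.] [16. 60.] 24.8
blue [241. 214.] 165 med [0.558 0.163 0.072] zmax 0.077 topmean [0.559 0.164 0.073] rect [559. 164.] [40. 24.] 15.9
red [305. 267.] 139 med [0.434 0.013 0.066] zmax 0.097 topmean [0.434 0.011 0.094] rect [434.  11.] [17. 41.] 25.0
red [273. 273.] 76 med [0.418 0.087 0.052] zmax 0.075 topmean [0.419 0.088 0.073] rect [418.  87.] [29. 12.] 89.8
yellow [308. 156.] 510 med [0.686 0.005 0.12 ] zmax 0.124 topmean [0.686 0.005 0.121] rect [686.   6.] [57. 57.] 89.8
yellow [311. 210.] 395 med [0.559 0.001 0.114] zmax 0.171 topmean [ 0.563 -0.008  0.17 ] rect [568.  -3.] [52. 55.] 89.3
any [307. 161.] 815 med [0.675 0.007 0.119] zmax 0.124 topmean [0.686 0.005 0.121] rect [683.   5.] [63. 67.] 3.8
any [235. 193.] 724 med [0.604 0.177 0.069] zmax 0.077 topmean [0.572 0.167 0.073] rect [620. 181.] [189.  36.] 14.0
any [388. 188.] 1269 med [ 0.615 -0.18   0.081] zmax 0.15 topmean [ 0.617 -0.186  0.148] rect [ 625. -183.] [114.  94.] 16.9
an
[... 860 characters left out ...]
.7
any [252. 211.] 1093 med [0.58  0.008 0.099] zmax 0.171 topmean [ 0.571 -0.004  0.17 ] rect [575.  -0.] [42. 53.] 36.6
any [297. 195.] 354 med [0.438 0.013 0.057] zmax 0.095 topmean [0.436 0.01  0.093] rect [434.   9.] [23. 44.] 23.6
any [323. 211.] 215 med [0.423 0.09  0.044] zmax 0.073 topmean [0.419 0.087 0.071] rect [419.  86.] [15. 35.] 2.0
any [215. 244.] 1430 med [0.696 0.023 0.094] zmax 0.122 topmean [0.688 0.005 0.12 ] rect [689.   7.] [64. 65.] 27.4
any [293. 277.] 1088 med [0.61  0.182 0.067] zmax 0.075 topmean [0.587 0.17  0.071] rect [622. 180.] [190.  35.] 15.8
any [414. 288.] 1342 med [0.442 0.372 0.059] zmax 0.091 topmean [0.462 0.367 0.089] rect [462. 370.] [60. 85.] 89.9
```

```bash
python3 - <<'E'
from h import *
from scipy.spatial.transform import Rotation as Ro
s=r.sense(); M=Ro.from_rotvec(s["eef_rot"]).as_matrix(); print("tool axes\n",M.round(3)); 
T={}
for n in("top","scene"):
    D=np.load(f"pics/{n}0.npz"); p,d=D["p"],D["d"]; C=cal(n); X=cloud(n,d,C); ok=d>0
    a=X[ok&(X[...,2]>0.05)&(X[...,2]<0.085)&(X[...,1]>0.12)&(X[...,1]<0.24)&(X[...,0]>.5)&(X[...,0]<.75)]
    v=cv2.fitLine(a[:,:2].astype(np.float32),cv2.DIST_HUBER,0,1e-3,1e-3).ravel(); print(n,"axle yaw",np.degrees(np.arctan2(v[1],v[0])),"pt",v[2:])
    u=v[:2]*np.sign(v[0]); t=(a[:,:2]-v[2:])@u; print(" ends",v[2:]+u*np.percentile(t,.5),v[2:]+u*np.percentile(t,99.5),np.ptp(t))
    f=X[ok&(X[...,2]>0.143)&(X[...,2]<.155)&(X[...,1]<-0.13)&(X[...,1]>-.26)&(X[...,0]>.5)&(X[...,0]<.72)]
    T[n]=f
    # projection: search yaw for sharpest three-plate split
    best=max((np.histogram(f[:,:2]@[np.cos(w),np.sin(w)],np.arange(.3,.9,.002))[0].astype(float)**2).sum()*1.0 if 0 else -np.mean([np.std(c) for c in [ (f[:,:2]@[np.cos(w),np.sin(w)]) ]]) for w in [0])
    L,k=None,None
    from scipy.cluster.vq import kmeans2
    for w in (15,20,25):
        s_=f[:,:2]@[np.cos(np.radians(w)),np.sin(np.radians(w))]
        m0=s_.min()+5e-3; ce,lab=kmeans2(s_[:,None],np.array([[m0],[m0+.035],[m0+.07]]))
        out=[]
        for i in range(3):
            q=f[lab==i]; l=cv2.fitLine(q[:,:2].astype(np.float32),cv2.DIST_HUBER,0,1e-3,1e-3).ravel()
            out.append((len(q),np.round(np.degrees(np.arctan2(l[1],l[0]))%180-90,1),cv2.minAreaRect(q[:,:2].astype(np.float32)*1000)))
        print(w,ce.ravel().round(4)); 
        for o in out: print("   ",o[0],o[1],np.round(o[2][0],1),np.round(o[2][1],1),round(o[2][2],1))
E
```

```text
tool axes
 [[ 0.899 -0.439 -0.001]
 [-0.439 -0.899 -0.002]
 [ 0.     0.002 -1.   ]]
top axle yaw 16.043894 pt [0.60805386 0.17678107]
 ends [0.52980062 0.15427743] [0.70935796 0.20591356] 0.18918187679218174
15 [0.513  0.5479 0.5826]
    127 18.6 [ 583.9 -197.5] [ 9.8 61.4] 18.6
    129 18.8 [ 617.2 -186.7] [10.1 61.5] 19.0
    128 18.7 [ 650.4 -175.1] [10.3 61.1] 18.5
20 [0.4813 0.5162 0.5511]
    127 18.6 [ 583.9 -197.5] [ 9.8 61.4] 18.6
    129 18.8 [ 617.2 -186.7] [10.1 61.5] 19.0
    128 18.7 [ 650.4 -175.1] [10.3 61.1] 18.5
25 [0.4459 0.4806 0.5153]
    127 18.6 [ 583.9 -197.5] [ 9.8 61.4] 18.6
    129 18.8 [ 617.2 -186.7] [10.1 61.5] 19.0
    128 18.7 [ 650.4 -175.1] [10.3 61.1] 18.5
scene axle yaw 15.314622 pt [0.60346174 0.17674422]
 ends [0.5309896  0.15689821] [0.71134267 0.2062867 ] 0.18975066784727104
15 [0.5139 0.549  0.5839]
    96 19.4 [ 584.2 -200.2] [13.2 62. ] 18.2
    104 18.2 [ 618.1 -189.3] [12.7 63.6] 17.8
    106 18.8 [ 651.2 -177.2] [12.1 59.6] 18.9
20 [0.4821 0.5173 0.5522]
    96 19.4 [ 584.2 -200.2] [13.2 62. ] 18.2
    104 18.2 [ 618.1 -189.3] [12.7 63.6] 17.8
    106 18.8 [ 651.2 -177.2] [12.1 59.6] 18.9
25 [0.4466 0.4816 0.5164]
    96 19.4 [ 584.2 -200.2] [13.2 62. ] 18.2
    104 18.2 [ 618.1 -189.3] [12.7 63.6] 17.8
    106 18.8 [ 651.2 -177.2] [12.1 59.6] 18.9
```

servo_tool([
  [-1,[30.75,16.6,0],0],
  [-1,[30.75,16.6,0],0],
  [-1,[30.75,16.6,0],0],
  [-1,[30.75,16.6,0],0],
  [-1,[30.75,16.6,0],0],
  [-1,[30.75,16.6,0],0],
  [-1,[30.75,16.6,0],0],
  [-1,[30.75,16.6,0],0],
  [-1,[30.75,16.6,0],0],
  [-1,[30.75,16.6,0],0],
  [-1,[30.75,16.6,0],0],
  [-1,[30.75,16.6,0],0],
  [-1,[30.75,16.6,0],0],
  [-1,[30.75,16.6,0],0],
  [-1,[0,0,0],-0.145],
  [-1,[0,0,0],-0.145],
  [-1,[0,0,0],-0.145],
  [-1,[0,0,0],-0.145],
  [-1,[0,0,0],-0.145],
  [-1,[0,0,0],0],
], force=100)

```text
clock: 2.1
ee_pos: [0.5587, 0.164, 0.2308]
eef_rot: [3.113, 0.424, -0.002]
force: [0.9, -0.3, 0.5]
gripper_width: 0.0853
gripper_force: 0.0
```

```bash
cat >> h.py <<'E'
from scipy.spatial.transform import Rotation as Ro
def st():
    s=r.sense(); M=Ro.from_rotvec(s["eef_rot"]).as_matrix(); 
    print("t",round(s["clock"],2),"tcp",s["ee_pos"].round(4),"yaw",np.degrees(np.arctan2(M[1,0],M[0,0])).round(2),"tiltz",M[:,2].round(3),"F",s["force"].round(1),"w",round(s["gripper_width"],4),"q6",s["q"][5].round(2),s["q"][0].round(2))
    return s,M
def togo(p,yaw):
    s,M=st(); d=M.T@(np.array(p)-s["ee_pos"])*1000; y=np.arctan2(M[1,0],M[0,0]); t=-(np.radians(yaw)-y); print("shift mm",d.round(1),"then turn",np.round((t+np.pi)%(2*np.pi)-np.pi,4))
def look(n,name):
    C=cal(n); p,d=r.capture(n); np.savez(f"pics/{name}.npz",p=p,d=d); cv2.imwrite(f"pics/{name}.png",p); return p,d,C,cloud(n,d,C)
E
python3 - <<'E'
from h import *
togo([.559,.164,.06],15.6)
p,d,C,X=look("wrist","w1")
H,S,V=cv2.split(cv2.cvtColor(p,cv2.COLOR_BGR2HSV))
m=(H>100)&(H<130)&(S>120)&(d>0)&(X[...,2]>.04)&(X[...,0]>.45)
P=X[m]; print(len(P)); 
print(np.median(P,0), cv2.minAreaRect(P[P[:,2]>.066][:,:2].astype(np.float32)*1000))
a=X[(d>0)&(X[...,2]>0.05)&(X[...,2]<0.085)&(X[...,1]>0.12)&(X[...,1]<0.24)&(X[...,0]>.5)&(X[...,0]<.75)]
v=cv2.fitLine(a[:,:2].astype(np.float32),cv2.DIST_HUBER,0,1e-3,1e-3).ravel();print(v,np.degrees(np.arctan2(v[1],v[0])))
print("cam",-C[3].T@C[4])
E
```

```text
t 2.1 tcp [0.5587 0.164  0.2308] yaw 15.51 tiltz [-0.001 -0.    -1.   ] F [ 0.9 -0.3  0.5] w 0.0853 q6 1.28 0.56
shift mm [4.000e-01 1.000e-01 1.708e+02] then turn -0.0015
1698
[0.56310784 0.16164182 0.07256335] ((558.4910888671875, 162.77902221679688), (57.75313186645508, 141.8230438232422), 15.668085098266602)
[0.96116865 0.2759617  0.6157778  0.17745401] 16.019331
cam [0.62136561 0.18032045 0.37378528]
```

View pics/w1.png

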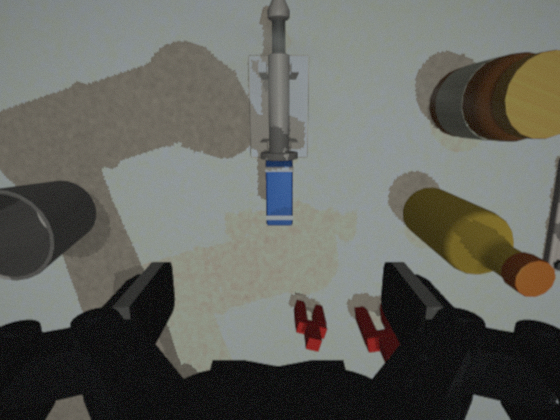

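The wrist view shows the handle at (279,193), square between the fingers, with the axle pointing away up the image. The nearest clutter, the beaker, is at (40,230), well clear. I'll descend and grip.

servo_tool([
  [-1,[0.4,1,35],-0.004],
  [-1,[0,0,40],0],
  [-1,[0,0,40],0],
  [-1,[0,0,35],0],
  [-1,[0,0,25],0],
  [-1,[0,0,17],0],
  [-1,[0,0,0],0],
  [1,[0,0,0],0],
  [1,[0,0,0],0],
  [1,[0,0,0],0],
  [1,[0,0,0],0],
  [1,[0,0,0],0],
  [1,[0,0,0],0],
  [1,[0,0,0],0],
  [1,[0,0,0],0],
], force=100)

```text
clock: 3.65
ee_pos: [0.5602, 0.1635, 0.0403]
eef_rot: [-3.111, -0.431, -0.002]
force: [-2.5, -0.5, 5.1]
gripper_width: 0.0228
gripper_force: 97.7
```

servo_tool([
  [1,[0,0,-10],0],
  [1,[0,0,-25],0],
  [1,[0,0,-35],0],
  [1,[0,0,-40],0],
  [1,[0,0,-40],0],
  [1,[0,0,-35],0],
  [1,[0,0,-15],0],
  [1,[0,0,0],0],
  [1,[0,0,0],0],
])

```text
clock: 4.55
ee_pos: [0.5584, 0.163, 0.2378]
eef_rot: [3.112, 0.43, -0.005]
force: [-0.8, -0.7, -3.5]
gripper_width: 0.0226
gripper_force: 98.0
```

```bash
python3 - <<'E'
from h import *
togo([.404,-.2586,.24],18.6)
s,M=st()
def meas(n,name):
    p,d,C,X=look(n,name); L=(X-s["ee_pos"])@M   # tool coords
    m=(d>0)&(abs(L[...,1])<.02)&(L[...,0]<.2)&(L[...,0]>-.05)&(L[...,2]>-.06)&(L[...,2]<.04)
    sh=L[m&(L[...,0]>.045)&(L[...,0]<.11)]; nz=L[m&(L[...,0]>.02)]
    print(n,"nose x",np.percentile(nz[:,0],99.5),"n",len(nz),len(sh))
    for lo in(.045,.06,.075,.09,.105,.135,):
        q=nz[(nz[:,0]>lo)&(nz[:,0]<lo+.012)]
        if len(q): print(lo,"y mean",q[:,1].mean().round(4),"top z",np.percentile(q[:,2],5).round(4),"med z", np.median(q[:,2]).round(4),"yrange",np.ptp(q[:,1]).round(4))
meas("wrist","w2"); meas("scene","s2"); meas("top","t2")
E
```

```text
t 4.55 tcp [0.5584 0.163  0.2378] yaw 15.73 tiltz [-0.003 -0.    -1.   ] F [-0.8 -0.7 -3.5] w 0.0226 q6 1.28 0.56
shift mm [-262.9  363.9   -1.5] then turn -0.05
t 4.55 tcp [0.5584 0.163  0.2378] yaw 15.73 tiltz [-0.003 -0.    -1.   ] F [-0.8 -0.7 -3.5] w 0.0226 q6 1.28 0.56
wrist nose x 0.09859264349745152 n 14759 9458
0.045 y mean 0.0013 top z -0.0291 med z -0.0274 yrange 0.0178
0.06 y mean 0.0013 top z -0.0291 med z -0.0274 yrange 0.018
0.075 y mean 0.0013 top z -0.0291 med z -0.0274 yrange 0.0179
0.09 y mean 0.0013 top z -0.0291 med z -0.0272 yrange 0.0181
scene nose x 0.15806059598845135 n 811 333
0.045 y mean -0.0015 top z -0.028 med z -0.0259 yrange 0.0174
0.06 y mean -0.0016 top z -0.0282 med z -0.0259 yrange 0.0179
0.075 y mean -0.0017 top z -0.028 med z -0.0263 yrange 0.0166
0.09 y mean -0.0016 top z -0.0282 med z -0.0257 yrange 0.0174
0.105 y mean -0.0011 top z -0.028 med z -0.0244 yrange 0.0184
0.135 y mean -0.0011 top z -0.0274 med z -0.0241 yrange 0.0155
top nose x 0.15851543185291556 n 94 0
0.135 y mean -0.0 top z -0.0265 med z -0.0237 yrange 0.0172
```

The axle hangs level and aligned with the tool, nose 158 mm ahead and axis 19–20 mm above the TCP. I'll carry it over at height to the pre-insertion place.

servo_tool([
  [1,[-10,14,0],0],
  [1,[-18,25,0],0],
  [1,[-22,30,0],0],
  [1,[-22,30.5,0],0],
  [1,[-22,30.5,0],0],
  [1,[-22,30.5,0],0],
  [1,[-22,30.5,0],0],
  [1,[-22,30.5,0],0],
  [1,[-22,30.5,0],0],
  [1,[-22,30.5,0],0],
  [1,[-22,30.5,0],0],
  [1,[-18,25,0],0],
  [1,[-12,16,0],0],
  [1,[-7,9.5,0],0],
  [1,[0,0,0],-0.05],
  [1,[0,0,0],0],
  [1,[0,0,0],0],
])

```text
clock: 6.4
ee_pos: [0.4051, -0.2578, 0.239]
eef_rot: [-3.1, -0.508, 0.001]
force: [0.3, 0.2, -3.0]
gripper_width: 0.0228
gripper_force: 98.2
```

```bash
python3 - <<'E'
from h import *
from scipy.cluster.vq import kmeans2
togo([.4055,-.2581,.1105],18.65)
s,M=st()
d_=np.array([np.cos(np.radians(18.6)),np.sin(np.radians(18.6))]);nn=np.array([-d_[1],d_[0]])
for n in("wrist","top","scene"):
    p,d,C,X=look(n,n+"3"); ok=d>0
    f=X[ok&(X[...,2]>0.140)&(X[...,2]<.156)&(X[...,1]<-0.13)&(X[...,1]>-.27)&(X[...,0]>.5)&(X[...,0]<.72)]
    for i,(lo,hi) in enumerate(((-.01,.02),(.025,.055),(.06,.09))):
        t=(f[:,:2]-[.5793,-.1996])@d_; w=(f[:,:2]-[.5793,-.1996])@nn; k=(t>lo)&(t<hi)&(abs(w)<.045)
        if k.sum()>20: print(n,i,k.sum(),"t",np.percentile(t[k],[2,98]).round(4),"w",np.percentile(w[k],[1,99]).round(4),"z",np.median(f[k][:,2]).round(4))
    L=(X-s["ee_pos"])@M; q=L[ok&(abs(L[...,1])<.02)&(L[...,0]<.2)&(L[...,0]>.03)&(L[...,2]>-.045)&(L[...,2]<.01)]
    if len(q): print("  axle nose",np.percentile(q[:,0],99.5).round(4),[(lo,q[k][:,1].mean().round(4),np.percentile(q[k][:,2],5).round(4)) for lo in(.05,.075,.1,.135) for k in[(q[:,0]>lo)&(q[:,0]<lo+.012)] if k.sum()>5])
E
```

```text
t 6.4 tcp [ 0.4051 -0.2578  0.239 ] yaw 18.6 tiltz [-0.001  0.    -1.   ] F [ 0.3  0.2 -3. ] w 0.0228 q6 2.12 -0.23
shift mm [  0.3   0.5 128.5] then turn -0.0009
t 6.4 tcp [ 0.4051 -0.2578  0.239 ] yaw 18.6 tiltz [-0.001  0.    -1.   ] F [ 0.3  0.2 -3. ] w 0.0228 q6 2.12 -0.23
  axle nose 0.0986 [(0.05, np.float64(0.0013), np.float64(-0.0292)), (0.075, np.float64(0.0012), np.float64(-0.0292))]
top 0 132 t [0.0003 0.0099] w [-0.0288  0.0303] z 0.1472
top 1 133 t [0.0352 0.0447] w [-0.0295  0.0304] z 0.1475
top 2 131 t [0.0702 0.0799] w [-0.029   0.0304] z 0.1476
  axle nose 0.1579 [(0.1, np.float64(-0.0024), np.float64(-0.0303)), (0.135, np.float64(-0.0024), np.float64(-0.03))]
scene 0 113 t [-0.0007  0.0107] w [-0.0322  0.0293] z 0.1468
scene 1 120 t [0.0345 0.0458] w [-0.0317  0.0283] z 0.1466
scene 2 125 t [0.0697 0.0808] w [-0.0312  0.0291] z 0.147
  axle nose 0.1591 [(0.05, np.float64(-0.0044), np.float64(-0.0292)), (0.075, np.float64(-0.0039), np.float64(-0.0294)), (0.1, np.float64(-0.004), np.float64(-0.029)), (0.135, np.float64(-0.0029), np.float64(-0.0293))]
```

View pics/wrist3.png

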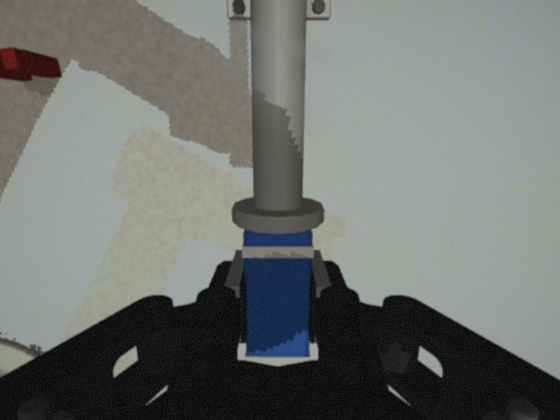

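The axle is held straight in the fingers, flange at (278,215). Next I lower to hole height and compare the axle with the plates within the same camera.

servo_tool([
  [1,[0.3,0.5,15],0],
  [1,[0,0,30],0],
  [1,[0,0,30],0],
  [1,[0,0,28],0],
  [1,[0,0,17],0],
  [1,[0,0,8.5],0],
  [1,[0,0,0],0],
  [1,[0,0,0],0],
  [1,[0,0,0],0],
])

```text
clock: 7.45
ee_pos: [0.4068, -0.2586, 0.112]
eef_rot: [3.099, 0.509, 0.004]
force: [0.7, 0.3, -2.7]
gripper_width: 0.0225
gripper_force: 98.3
```

```bash
cat > m.py <<'E'
from h import *
def rel(tag):
    s,M=st()
    d_=np.array([np.cos(np.radians(18.6)),np.sin(np.radians(18.6))]);nn=np.array([-d_[1],d_[0]]); e=np.array([.5793,-.1996])
    print("tcp t,w",(s["ee_pos"][:2]-e)@d_,(s["ee_pos"][:2]-e)@nn)
    for n in("top","scene"):
        p,d,C,X=look(n,n+tag); t=(X[...,:2]-e)@d_; w=(X[...,:2]-e)@nn; z=X[...,2]; ok=d>0
        for lo,hi in((0,.01),(.035,.045),(.07,.08)):
            k=ok&(z>.14)&(z<.156)&(t>lo)&(t<hi)&(abs(w)<.045); q=np.percentile(w[k],[2,98]); print(n,"plate",k.sum(),"w mid",q.mean().round(4),"wid",np.ptp(q).round(4),"z",np.median(z[k]).round(4))
        for lo in np.arange(-.12,.14,.02):
            k=ok&(z>.105)&(z<.165)&(t>lo)&(t<lo+.014)&(abs(w)<.015)
            if k.sum()>8: q=np.percentile(w[k],[2,98]); print(n,"axle t",lo.round(3),k.sum(),"w mid",q.mean().round(4),"wid",np.ptp(q).round(4),"ztop",np.percentile(z[k],95).round(4))
        k=ok&(z>.105)&(z<.15)&(t>-.1)&(t<.0)&(abs(w)<.015); print("nose t",np.percentile(t[k],99.5) if k.any() else None)
E
python3 -c "from m import *; rel('4')"
```

```text
t 7.45 tcp [ 0.4068 -0.2586  0.112 ] yaw 18.65 tiltz [ 0.003 -0.001 -1.   ] F [ 0.7  0.3 -2.7] w 0.0225 q6 2.12 -0.23
tcp t,w -0.1823370474482688 -0.0009242460365186522
top plate 130 w mid 0.0008 wid 0.0584 z 0.1474
top plate 133 w mid 0.0006 wid 0.0584 z 0.1476
top plate 128 w mid 0.0009 wid 0.0582 z 0.1477
top axle t -0.1 47 w mid 0.0002 wid 0.0164 ztop 0.1421
top axle t -0.08 55 w mid 0.0002 wid 0.0168 ztop 0.1423
top axle t -0.06 33 w mid 0.0003 wid 0.0094 ztop 0.1397
top axle t -0.04 45 w mid 0.0007 wid 0.0145 ztop 0.1419
top axle t 0.0 71 w mid -0.0001 wid 0.0276 ztop 0.1509
top axle t 0.04 32 w mid 0.0 wid 0.0284 ztop 0.1504
top axle t 0.06 52 w mid -0.0007 wid 0.0272 ztop 0.1494
nose t -0.024412125926655044
scene plate 94 w mid -0.0017 wid 0.0603 z 0.1468
scene plate 97 w mid -0.0014 wid 0.0598 z 0.1471
scene plate 113 w mid -0.0008 wid 0.0591 z 0.1472
scene axle t -0.12 29 w mid 0.0002 wid 0.0143 ztop 0.1417
scene axle t -0.1 30 w mid 0.0006 wid 0.0124 ztop 0.141
scene axle t -0.08 34 w mid 0.0009 wid 0.0122 ztop 0.1412
scene axle t -0.06 23 w mid -0.0001 wid 0.0098 ztop 0.1388
scene axle t -0.04 35 w mid 0.0009 wid 0.0131 ztop 0.1406
scene axle t 0.0 110 w mid -0.0 wid 0.0283 ztop 0.1489
scene axle t 0.04 102 w mid 0.0003 wid 0.0283 ztop 0.1487
scene axle t 0.06 30 w mid -0.0006 wid 0.0271 ztop 0.1485
scene axle t 0.08 22 w mid 0.0002 wid 0.0275 ztop 0.148
nose t -0.00037670159725204254
```

servo_tool([
  [1,[0,-0.4,1.7],0],
  [1,[0,0,0],0],
  [1,[10,0,0],0],
  [1,[10,0,0],0],
  [1,[8,0,0],0],
  [1,[8,0,0],0],
  [1,[8,0,0],0],
  [1,[0,0,0],0],
  [1,[0,0,0],0],
])

```text
clock: 8.45
ee_pos: [0.4478, -0.2438, 0.1091]
eef_rot: [3.1, 0.509, 0.001]
force: [0.1, -0.3, -1.8]
gripper_width: 0.0224
gripper_force: 98.3
```

```bash
python3 -c "from h import *; s,M=st(); print((M.T@s['force']).round(2),s['wrist_torque'].round(2))"
```

```text
t 8.45 tcp [ 0.4478 -0.2438  0.1091] yaw 18.65 tiltz [ 0.001 -0.    -1.   ] F [ 0.1 -0.3 -1.8] w 0.0224 q6 2.08 -0.18
[0.02 0.3  1.84] [-0.06 -0.11 -0.02]
```

servo_tool([
  [1,[0,0,-0.7],0],
  [1,[8,0,0],0],
  [1,[8,0,0],0],
  [1,[8,0,0],0],
  [1,[8,0,0],0],
  [1,[8,0,0],0],
  [1,[0,0,0],0],
  [1,[0,0,0],0],
])

```text
clock: 9.25
ee_pos: [0.4853, -0.231, 0.1096]
eef_rot: [-3.1, -0.509, 0.001]
force: [-0.2, 0.2, -2.6]
gripper_width: 0.0229
gripper_force: 98.3
```

```bash
python3 -c "from h import *; s,M=st(); print((M.T@s['force']).round(2),s['wrist_torque'].round(2))"
```

```text
t 9.25 tcp [ 0.4853 -0.231   0.1096] yaw 18.65 tiltz [-0.001  0.    -1.   ] F [-0.2  0.2 -2.6] w 0.0229 q6 2.04 -0.14
[-0.1  -0.21  2.55] [-0.08  0.08  0.02]
```

servo_tool([
  [1,[7,0,0],0],
  [1,[7,0,0],0],
  [1,[7,0,0],0],
  [1,[7,0,0],0],
  [1,[7,0,0],0],
  [1,[7,0,0],0],
  [1,[7,0,0],0],
  [1,[7,0,0],0],
  [1,[0,0,0],0],
  [1,[0,0,0],0],
])

```text
clock: 10.25
ee_pos: [0.5382, -0.2132, 0.1096]
eef_rot: [-3.1, -0.509, 0.001]
force: [-0.6, 0.4, -3.0]
gripper_width: 0.0226
gripper_force: 98.3
```

```bash
cat > w.py <<'E'
from h import *
def gap(tag):
    s,M=st(); print((M.T@s['force']).round(2))
    p,d,C,X=look("wrist",tag); L=(X-s["ee_pos"])@M; ok=d>0
    fl=L[ok&(abs(L[...,1])<.012)&(L[...,2]<-.031)&(L[...,2]>-.04)&(L[...,0]<.06)&(L[...,0]>.02)]
    bp=L[ok&(L[...,2]<-.031)&(L[...,2]>-.044)&(abs(L[...,1])>.019)&(abs(L[...,1])<.03)&(L[...,0]<.08)&(L[...,0]>.02)]
    for a in(fl,bp): print(len(a),np.percentile(a[:,0],[1,5,50,95,99]).round(4) if len(a) else "", np.median(a[:,2]).round(4) if len(a) else "")
E
python3 -c "from w import *; gap('w5')"
```

```text
t 10.25 tcp [ 0.5382 -0.2132  0.1096] yaw 18.64 tiltz [-0.001  0.    -1.   ] F [-0.6  0.4 -3. ] w 0.0226 q6 1.99 -0.1
[-0.4  -0.52  3.02]
5106 [0.0204 0.0215 0.0432 0.0523 0.0527] -0.0367
3099 [0.0428 0.0434 0.05   0.0794 0.0799] -0.0378
```

View pics/w5.png

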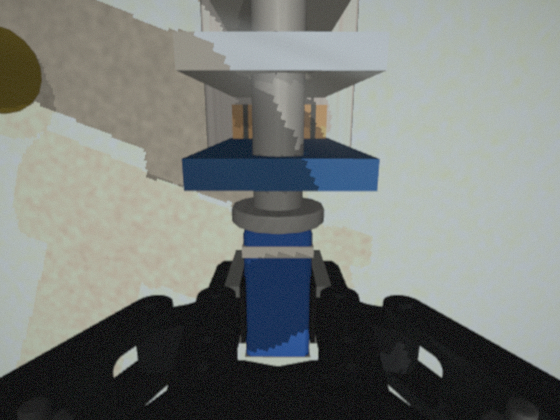

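The axle runs through the plates, centred. The flange at (278,213) is about 8 mm short of the blue plate at (280,175), so I push home gently.

servo_tool([
  [1,[3,0,0],0],
  [1,[3,0,0],0],
  [1,[1.5,0,0],0],
  [1,[1,0,0],0],
  [1,[0.7,0,0],0],
  [1,[0,0,0],0],
  [1,[0,0,0],0],
])

```text
clock: 11.0
ee_pos: [0.5466, -0.2104, 0.1097]
eef_rot: [-3.1, -0.508, 0.001]
force: [-2.0, -0.3, -2.9]
gripper_width: 0.0229
gripper_force: 98.3
```

```bash
python3 -c "from w import *; gap('w6')"
```

```text
t 11.0 tcp [ 0.5466 -0.2104  0.1097] yaw 18.62 tiltz [-0.001  0.    -1.   ] F [-2.  -0.3 -2.9] w 0.0229 q6 1.99 -0.09
[-1.99 -0.35  2.9 ]
4703 [0.0202 0.0214 0.0352 0.0438 0.044 ] -0.0369
4884 [0.0341 0.0351 0.0693 0.0779 0.0787] -0.0378
```

servo_tool([
  [1,[0.7,0,0],0],
  [1,[0.7,0,0],0],
  [1,[0,0,0],0],
  [1,[0,0,0],0],
])

```text
clock: 11.45
ee_pos: [0.5465, -0.2104, 0.1097]
eef_rot: [-3.1, -0.508, 0.006]
force: [-5.9, -2.3, 0.5]
gripper_width: 0.0227
gripper_force: 98.6
```

```bash
python3 -c "from w import *; gap('w7')"
```

```text
t 11.45 tcp [ 0.5465 -0.2104  0.1097] yaw 18.6 tiltz [-0.004 -0.    -1.   ] F [-5.9 -2.3  0.5] w 0.0227 q6 1.99 -0.09
[-6.35  0.24 -0.47]
4708 [0.0202 0.0213 0.0352 0.0437 0.0439] -0.0369
4883 [0.034  0.035  0.0693 0.0779 0.0786] -0.038
```

Flange home: pushing harder only raises the force. I'll relax the push, release and rise.

servo_tool([
  [1,[-1.2,0,0.5],0],
  [1,[0,0,0],0],
  [0,[0,0,0],0],
  [0,[0,0,0],0],
  [0,[0,0,0],0],
  [0,[0,0,0],0],
  [0,[0,0,0],0],
  [0,[0,0,-10],0],
  [0,[0,0,-25],0],
  [0,[0,0,-35],0],
  [0,[0,0,-35],0],
  [0,[0,0,-25],0],
  [0,[0,0,-10],0],
  [0,[0,0,0],0],
])

```text
clock: 12.9
ee_pos: [0.5478, -0.2103, 0.2511]
eef_rot: [3.099, 0.508, 0.006]
force: [0.7, -0.0, -0.3]
gripper_width: 0.0426
gripper_force: 0.0
```

```bash
python3 - <<'E'
from m import *
rel('8')
s,M=st()
p,d,C,X=look("wrist","w8")
d_=np.array([np.cos(np.radians(18.6)),np.sin(np.radians(18.6))]);nn=np.array([-d_[1],d_[0]]); e=np.array([.5793,-.1996])
t=(X[...,:2]-e)@d_; w=(X[...,:2]-e)@nn; z=X[...,2]; ok=d>0
k=ok&(abs(w)<.015)&(z>.138)&(z<.152)&(t<.005)&(t>-.08); print("flange top t",np.percentile(t[k],[2,98]) if k.any() else 0)
k=ok&(abs(w)<.04)&(z>.141)&(z<.155)&(t<.02)&(t>-.02); print("blue t",np.percentile(t[k],[2,98]),"w",np.percentile(w[k],[1,99]))
P,D=np.load("pics/top8.npz").values()
f=C=cal("top"); g=[proj(C,[*(e+d_*.094),.13]),proj(C,[*(e-d_*.036),.13])]; print(g)
cv2.imwrite("pics/c8.png",np.hstack([cv2.resize(P[140:240,340:440],(400,400)),cv2.resize(np.load("pics/scene8.npz")["p"][130:230,140:240],(400,400))]))
E
```

```text
t 12.9 tcp [ 0.5478 -0.2103  0.2511] yaw 18.63 tiltz [ 0.004 -0.    -1.   ] F [ 0.7 -0.  -0.3] w 0.0426 q6 1.99 -0.09
tcp t,w -0.03325237122812064 -0.0001381335104415729Traceback (most recent call last):
  File "<stdin>", line 2, in <module>
  File "m.py", line 9, in rel
    k=ok&(z>.14)&(z<.156)&(t>lo)&(t<hi)&(abs(w)<.045); q=np.percentile(w[k],[2,98]); print(n,"plate",k.sum(),"w mid",q.mean().round(4),"wid",np.ptp(q).round(4),"z",np.median(z[k]).round(4))
                                                         ~~~~~~~~~~~~~^^^^^^^^^^^^^
    return _quantile_unchecked(
        a, q, axis, out, overwrite_input, method, keepdims, weights)
    return _ureduce(a,
                    func=_quantile_ureduce_func,
    ...<5 lines>...
                    overwrite_input=overwrite_input,
                    method=method)
    r = func(a, **kwargs)
    result = _quantile(arr,
                       quantiles=q,
    ...<2 lines>...
                       out=out,
                       weights=wgt)
    slices_having_nans = np.isnan(arr[-1, ...])
                                  ~~~^^^^^^^^^
IndexError: index -1 is out of bounds for axis 0 with size 0
```

servo_tool([
  [0,[-2,-13,0],0],
  [0,[-4,-26,0],0],
  [0,[-5,-33,0],0],
  [0,[-5,-35,0],0],
  [0,[-5,-35,0],0],
  [0,[-5,-35,0],0],
  [0,[-5,-33,0],0],
  [0,[-4,-23,0],0],
  [0,[-2,-13,0],-0.1025],
  [0,[0,0,0],0],
  [0,[0,0,0],0],
])

```text
clock: 14.05
ee_pos: [0.4328, 0.0111, 0.2484]
eef_rot: [3.07, 0.666, -0.003]
force: [-0.8, 0.2, -0.6]
gripper_width: 0.0425
gripper_force: 0.0
```

```bash
python3 - <<'E'
from m import *
try: rel('9')
except Exception as x: print(x)
s,M=st()
for n in("wrist","top","scene"):
    p,d,C,X=look(n,n+"9b"); H,S,V=cv2.split(cv2.cvtColor(p,cv2.COLOR_BGR2HSV))
    m=((H<6)|(H>174))&(S>150)&(d>0)&(X[...,2]>.015)&(np.hypot(X[...,0]-.434,X[...,1]-.011)<.045)
    P=X[m]
    for lo,hi in((.085,.1),(.05,.07)):
        q=P[(P[:,2]>lo)&(P[:,2]<hi)]
        if len(q)>15: print(n,lo,len(q),"med z",np.median(q[:,2]).round(4),cv2.minAreaRect(q[:,:2].astype(np.float32)*1000))
    d_=np.array([np.cos(np.radians(18.6)),np.sin(np.radians(18.6))]);nn=np.array([-d_[1],d_[0]]); e=np.array([.5793,-.1996])
    t=(X[...,:2]-e)@d_; w=(X[...,:2]-e)@nn; z=X[...,2]
    k=(d>0)&(abs(w)<.02)&(z>.11)&(z<.16)
    for a,b in((-.08,0),(.08,.14)):
        kk=k&(t>a)&(t<b)
        if kk.sum()>5: print("  axle",a,np.percentile(t[kk],[1,99]).round(4))
C=cal("wrist"); print(proj(C,[.434,.011,.093]))
E
```

```text
t 14.05 tcp [0.4328 0.0111 0.2484] yaw 24.47 tiltz [-0.002 -0.001 -1.   ] F [-0.8  0.2 -0.6] w 0.0425 q6 1.59 0.4
tcp t,w -0.07162487354802997 0.2464330044759058
top plate 132 w mid 0.0008 wid 0.0583 z 0.1469
top plate 132 w mid 0.0004 wid 0.0586 z 0.1473
top plate 127 w mid 0.0013 wid 0.0575 z 0.1476
top axle t -0.06 90 w mid 0.0009 wid 0.0242 ztop 0.1437
top axle t -0.04 86 w mid 0.0011 wid 0.0231 ztop 0.1438
top axle t -0.02 87 w mid 0.0011 wid 0.0236 ztop 0.1436
top axle t 0.0 77 w mid 0.0002 wid 0.0289 ztop 0.15
top axle t 0.02 51 w mid 0.0016 wid 0.0167 ztop 0.14
top axle t 0.04 61 w mid 0.0001 wid 0.0273 ztop 0.149
top axle t 0.06 78 w mid 0.0007 wid 0.0279 ztop 0.1505
top axle t 0.08 26 w mid 0.0008 wid 0.0104 ztop 0.1351
top axle t 0.1 44 w mid 0.0007 wid 0.0161 ztop 0.1389
nose t -0.000428005242758047
scene plate 95 w mid -0.0011 wid 0.0606 z 0.147
scene plate 103 w mid -0.0008 wid 0.0599 z 0.1472
scene plate 105 w mid -0.0007 wid 0.0581 z 0.147
scene axle t -0.06 62 w mid 0.0002 wid 0.0251 ztop 0.1424
scene axle t -0.04 60 w mid -0.0006 wid 0.0257 ztop 0.1427
scene axle t 
[... 587 characters left out ...]
rist 0.085 409 med z 0.0934 ((434.4281005859375, 9.12877082824707), (16.838756561279297, 17.786190032958984), 24.622760772705078)
wrist 0.05 445 med z 0.0623 ((434.622314453125, 9.163761138916016), (16.691509246826172, 38.972991943359375), 24.54369354248047)
  axle -0.08 [-0.0646 -0.0005]
  axle 0.08 [0.0833 0.1226]
scene 0.085 24 med z 0.0936 ((434.8753662109375, 10.815377235412598), (12.788484573364258, 14.551495552062988), 21.855199813842773)
scene 0.05 24 med z 0.0624 ((434.81427001953125, 11.255500793457031), (14.35243034362793, 38.708587646484375), 20.134658813476562)
  axle -0.08 [-0.0658 -0.0033]
  axle 0.08 [0.08  0.124]
(np.float64(275.56810453502413), np.float64(192.638728644808))
```

View pics/wrist9b.png

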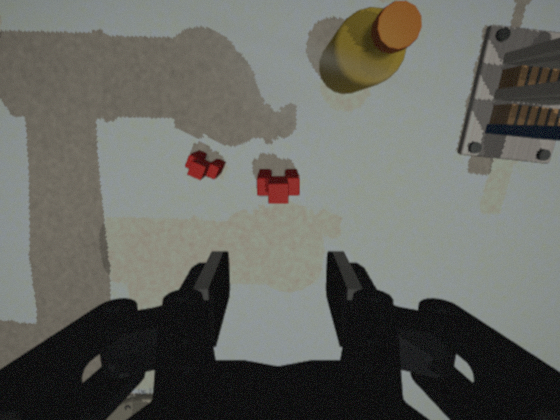

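The larger clip's tab is at (278,190), centred and square to the fingers; the smaller clip at (205,165) stays outside them. The axle reads home, with the nose 124 mm past the entry. Descend and grip the tab.

servo_tool([
  [0,[1.2,1,20],0],
  [0,[0,0,35],0],
  [0,[0,0,40],0],
  [0,[0,0,35],0],
  [0,[0,0,27],0],
  [0,[0,0,17],0],
  [0,[0,0,8.5],0],
  [0,[0,0,0],0],
  [1,[0,0,0],0],
  [1,[0,0,0],0],
  [1,[0,0,0],0],
  [1,[0,0,0],0],
  [1,[0,0,0],0],
  [1,[0,0,0],0],
], force=90)

```text
clock: 15.7
ee_pos: [0.4361, 0.0109, 0.0679]
eef_rot: [-3.07, -0.668, -0.004]
force: [0.2, 0.8, 6.4]
gripper_width: 0.0163
gripper_force: 88.6
```

```bash
python3 -c "from h import *; st()"
```

```text
t 15.7 tcp [0.4361 0.0109 0.0679] yaw 24.55 tiltz [ 0.003  0.001 -1.   ] F [0.2 0.8 6.4] w 0.0163 q6 1.6 0.4
```

servo_tool([
  [1,[0,0,-10],0],
  [1,[0,0,-25],0],
  [1,[0,0,-35],0],
  [1,[0,0,-40],0],
  [1,[0,0,-40],0],
  [1,[0,0,-35],0],
  [1,[0,0,-20],0],
  [1,[0,0,-10],0],
  [1,[0,0,0],0],
  [1,[0,0,0],0],
])

```text
clock: 16.7
ee_pos: [0.4341, 0.0105, 0.2805]
eef_rot: [-3.07, -0.666, 0.004]
force: [-0.3, -1.1, -1.0]
gripper_width: 0.0166
gripper_force: 87.9
```

```bash
cat > c.py <<'E'
from h import *
def clip(tag,ns=("wrist","top","scene")):
    s,M=st()
    for n in ns:
        p,d,C,X=look(n,n+tag); H,S,V=cv2.split(cv2.cvtColor(p,cv2.COLOR_BGR2HSV)); L=(X-s["ee_pos"])@M
        m=((H<6)|(H>174))&(S>130)&(d>0)&(abs(L[...,0])<.04)&(abs(L[...,1])<.04)&(L[...,2]>-.05)&(L[...,2]<.09)
        P=L[m]
        if len(P)<20: print(n,len(P)); continue
        z=P[:,2]; lo=np.percentile(z,99.5); print(n,len(P),"z range",np.percentile(z,[.5,99.5]).round(4),"x",np.percentile(P[:,0],[1,99]).round(4),"y",np.percentile(P[:,1],[1,99]).round(4))
        q=P[abs(z-.004)<.006]   # crown top
        if len(q)>20: c=cv2.minAreaRect(q[:,:2].astype(np.float32)*1000); print("   crown",len(q),np.median(q[:,2]).round(4),np.round(c[0],1),np.round(c[1],1),round(c[2],1))
E
python3 - <<'E'
from c import *
clip("10")
togo([.6681,-.1688,.283],18.6)
E
```

```text
t 16.7 tcp [0.4341 0.0105 0.2805] yaw 24.49 tiltz [-0.003 -0.    -1.   ] F [-0.3 -1.1 -1. ] w 0.0166 q6 1.6 0.4
wrist 5042 z range [-0.0287  0.0636] x [-0.01    0.0067] y [-0.0187  0.0205]
   crown 662 0.006 [3.7 1.1] [40.3  6.5] 89.7
top 0
scene 9
t 16.85 tcp [0.4343 0.0104 0.2803] yaw 24.5 tiltz [-0.003 -0.001 -1.   ] F [ 0.6 -0.5 -0.1] w 0.0167 q6 1.6 0.4
shift mm [138.4 260.   -3.3] then turn 0.1029
```

The clip is held upright with the slot point about 22 mm below the TCP and 2 mm behind it. Now I carry it above the groove.

servo_tool([
  [1,[6,11,0],0],
  [1,[11,21,0],0],
  [1,[16,29,0],0],
  [1,[18,33.5,0],0],
  [1,[18,33.5,0],0],
  [1,[18,33.5,0],0],
  [1,[18,33.5,0],0],
  [1,[15,28,0],0],
  [1,[11,20,0],0],
  [1,[6.5,12,0],0],
  [1,[3,5.8,0],0.103],
  [1,[0,0,0],0],
  [1,[0,0,0],0],
])

```text
clock: 18.15
ee_pos: [0.671, -0.169, 0.2805]
eef_rot: [-3.1, -0.51, 0.003]
force: [-0.4, 0.3, -0.3]
gripper_width: 0.0164
gripper_force: 88.0
```

```bash
python3 - <<'E'
from c import *
clip("11")
togo([.6704,-.1686,.215],18.6)
s,M=st(); p,d,C,X=look("wrist","w11b"); 
d_=np.array([np.cos(np.radians(18.6)),np.sin(np.radians(18.6))]);nn=np.array([-d_[1],d_[0]]); e=np.array([.5793,-.1996])
t=(X[...,:2]-e)@d_; w=(X[...,:2]-e)@nn; z=X[...,2]; ok=d>0
k=ok&(z>.11)&(z<.145)&(t>.105)&(t<.13)&(abs(w)<.02); print("wrist head",k.sum(), np.percentile(t[k],[1,99]).round(4) if k.any() else "",np.percentile(w[k],[1,99]).round(4) if k.any() else "")
k=ok&(z>.11)&(z<.15)&(t>.083)&(t<.104)&(abs(w)<.02); print("groove",k.sum(), np.percentile(w[k],[2,98]).round(4) if k.any() else "")
E
```

```text
t 18.15 tcp [ 0.671  -0.169   0.2805] yaw 18.69 tiltz [-0.002  0.    -1.   ] F [-0.4  0.3 -0.3] w 0.0164 q6 1.91 -0.01
wrist 5123 z range [-0.0294  0.0643] x [-0.0101  0.0068] y [-0.0186  0.0207]
   crown 663 0.006 [3.8 1.1] [40.4  6.6] 89.8
top 164 z range [-0.0271  0.0655] x [-0.0113  0.0054] y [-0.0231  0.0156]
   crown 33 0.0052 [-9.5 -3.6] [ 5.7 39.4] 5.4
scene 13
t 18.3 tcp [ 0.6709 -0.1683  0.2818] yaw 18.68 tiltz [-0. -0. -1.] F [ 0.1 -0.4 -1.6] w 0.0163 q6 1.91 -0.01
shift mm [-0.5  0.1 66.8] then turn 0.0015
t 18.3 tcp [ 0.6709 -0.1683  0.2818] yaw 18.68 tiltz [-0. -0. -1.] F [ 0.1 -0.4 -1.6] w 0.0163 q6 1.91 -0.01
wrist head 379 [0.1052 0.1234] [-0.0109  0.0063]
groove 281 [-0.0067  0.0029]
```

View pics/w11b.png

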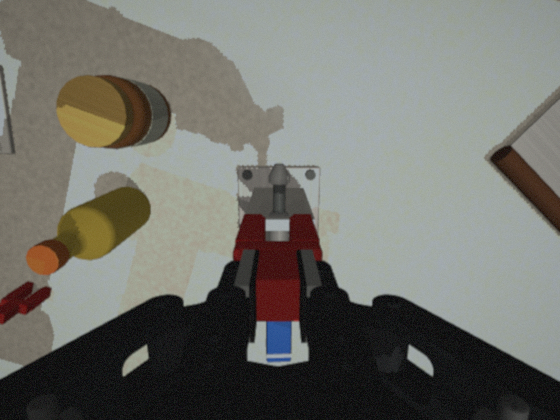

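The wrist view shows the clip's slot at (278,230) in line with the axle's head at (279,175). I'll lower until the feet are just above the axle and compare again.

servo_tool([
  [1,[0,0,12],0],
  [1,[0,0,20],0],
  [1,[0,0,20],0],
  [1,[0,0,11],0],
  [1,[0,0,4],0],
  [1,[0,0,0],0],
  [1,[0,0,0],0],
])

```text
clock: 19.05
ee_pos: [0.6717, -0.1685, 0.2159]
eef_rot: [3.099, 0.508, 0.003]
force: [-0.5, -0.8, -1.3]
gripper_width: 0.0162
gripper_force: 88.0
```

```bash
python3 - <<'E'
from c import *
clip("12",("wrist","top"))
d_=np.array([np.cos(np.radians(18.6)),np.sin(np.radians(18.6))]);nn=np.array([-d_[1],d_[0]]); e=np.array([.5793,-.1996])
s,M=st(); print("tcp t,w",((s["ee_pos"][:2]-e)@d_).round(4),((s["ee_pos"][:2]-e)@nn).round(4))
for n in("wrist","top","scene"):
    p,d,C,X=look(n,n+"12b"); H,S,V=cv2.split(cv2.cvtColor(p,cv2.COLOR_BGR2HSV))
    t=(X[...,:2]-e)@d_; w=(X[...,:2]-e)@nn; z=X[...,2]; ok=d>0; red=((H<6)|(H>174))&(S>130)
    for nm,k in(("head",ok&~red&(z>.11)&(z<.145)&(t>.106)&(t<.115)&(abs(w)<.02)),("clip",ok&red&(z>.15)&(t>.07)&(t<.12)&(abs(w)<.04)),("cliplow",ok&red&(z>.15)&(z<.2)&(t>.07)&(t<.12)&(abs(w)<.04))):
        if k.sum()>5: print(n,nm,k.sum(),"t",np.percentile(t[k],[1,99]).round(4),"w",np.percentile(w[k],[1,99]).round(4),np.percentile(w[k],[1,99]).mean().round(4),"z",np.percentile(z[k],[1,99]).round(4))
E
```

```text
t 19.05 tcp [ 0.6717 -0.1685  0.2159] yaw 18.62 tiltz [ 0.002 -0.001 -1.   ] F [-0.5 -0.8 -1.3] w 0.0162 q6 1.91 -0.01
wrist 5214 z range [-0.0287  0.0642] x [-0.0104  0.0068] y [-0.0188  0.0209]
   crown 681 0.006 [4. 1.] [40.8  6.8] 89.7
top 130 z range [-0.0488  0.0663] x [-0.0114  0.0048] y [-0.0229  0.0168]
   crown 25 0.0051 [-9.7 -2.2] [ 5.6 40.2] 7.2
t 19.15 tcp [ 0.6717 -0.1685  0.2161] yaw 18.61 tiltz [ 0.002 -0.    -1.   ] F [-0.2  0.6  0.4] w 0.0165 q6 1.91 -0.01
tcp t,w 0.0975 0.0
wrist head 315 t [0.1062 0.1148] w [-0.0106  0.0063] -0.0021 z [0.1302 0.1387]
wrist clip 5230 t [0.0869 0.1043] w [-0.0209  0.0188] -0.001 z [0.154  0.2449]
wrist cliplow 1359 t [0.0998 0.1041] w [-0.0214  0.0192] -0.0011 z [0.1516 0.1998]
top clip 165 t [0.0715 0.1038] w [-0.0163  0.0391] 0.0114 z [0.1534 0.5658]
top cliplow 75 t [0.086  0.1038] w [-0.0162  0.0229] 0.0033 z [0.1528 0.1986]
scene head 23 t [0.1074 0.1149] w [-0.005   0.0073] 0.0011 z [0.124  0.1386]
scene clip 6 t [0.0998 0.1046] w [-0.0042  0.0196] 0.0077 z [0.1966 0.2401]
```

servo_tool([
  [1,[-1,1.2,0],0],
  [1,[0,0,5],0],
  [1,[0,0,7],0],
  [1,[0,0,7],0],
  [1,[0,0,7],0],
  [1,[0,0,6],0],
  [1,[0,0,0],0],
  [1,[0,0,0],0],
])

```text
clock: 20.1
ee_pos: [0.6706, -0.1699, 0.1827]
eef_rot: [3.1, 0.508, -0.0]
force: [-0.1, 0.5, -0.7]
gripper_width: 0.0161
gripper_force: 88.0
```

```bash
python3 -c "
from h import *; s,M=st(); print((M.T@s['force']).round(2),s['wrist_torque'].round(2))"
```

```text
t 20.1 tcp [ 0.6706 -0.1699  0.1827] yaw 18.61 tiltz [-0. -0. -1.] F [-0.1  0.5 -0.7] w 0.0161 q6 1.91 -0.01
[ 0.04 -0.54  0.68] [-0.01 -0.03 -0.05]
```

servo_tool([
  [1,[0,0,6],0],
  [1,[0,0,6],0],
  [1,[0,0,6],0],
  [1,[0,0,5],0],
  [1,[0,0,4],0],
  [1,[0,0,2.5],0],
  [1,[0,0,0],0],
  [1,[0,0,0],0],
])

```text
clock: 20.9
ee_pos: [0.6706, -0.17, 0.1539]
eef_rot: [3.1, 0.508, 0.001]
force: [-1.6, 0.4, 1.7]
gripper_width: 0.0162
gripper_force: 88.6
```

```bash
python3 -c "
from h import *; s,M=st(); print((M.T@s['force']).round(2),s['wrist_torque'].round(2))"
```

```text
t 20.9 tcp [ 0.6706 -0.17    0.1539] yaw 18.61 tiltz [ 0. -0. -1.] F [-1.6  0.4  1.7] w 0.0162 q6 1.91 -0.02
[-1.42 -0.85 -1.7 ] [ 0.06  0.37 -0.06]
```

servo_tool([
  [1,[0,0,1],0],
  [1,[0,0,1],0],
  [1,[0,0,1],0],
  [1,[0,0,0],0],
  [1,[0,0,0],0],
])

```text
clock: 21.4
ee_pos: [0.6707, -0.1701, 0.1535]
eef_rot: [3.099, 0.509, 0.003]
force: [-4.1, 1.7, 10.5]
gripper_width: 0.0161
gripper_force: 89.7
```

```bash
python3 - <<'E'
from c import *
s,M=st(); print((M.T@s['force']).round(2),s['wrist_torque'].round(2))
clip("13",("wrist",))
d_=np.array([np.cos(np.radians(18.6)),np.sin(np.radians(18.6))]);nn=np.array([-d_[1],d_[0]]); e=np.array([.5793,-.1996])
P=np.load("pics/wrist13.npz"); p,d=P["p"],P["d"]; X=cloud("wrist",d); t=(X[...,:2]-e)@d_; w=(X[...,:2]-e)@nn; z=X[...,2]
for a in(-.07,.105):
    k=(d>0)&(abs(w)<.012)&(z>.12)&(z<.145)&(t>a)&(t<a+.05)
    if k.any(): print(a,np.percentile(t[k],[1,99]).round(4),np.percentile(z[k],95))
E
```

```text
t 21.4 tcp [ 0.6707 -0.1701  0.1535] yaw 18.65 tiltz [ 0.002 -0.001 -1.   ] F [-4.1  1.7 10.5] w 0.0161 q6 1.91 -0.01
[ -3.32  -2.89 -10.51] [0.52 1.45 0.02]
t 21.4 tcp [ 0.6707 -0.1701  0.1535] yaw 18.65 tiltz [ 0.002 -0.001 -1.   ] F [-4.1  1.7 10.5] w 0.0161 q6 1.91 -0.01
wrist 5028 z range [-0.0285  0.0637] x [-0.0102  0.0068] y [-0.019   0.0208]
   crown 673 0.006 [3.7 1. ] [ 6.4 40.9] 0.3
0.105 [0.1053 0.1234] 0.1375536717386093
```

View pics/wrist13.png

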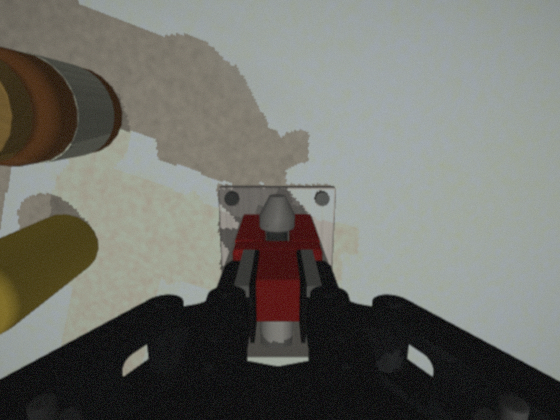

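The clip is on the groove and stops firmly at 10 N, with the head at (278,210) visible beyond the red crown at (280,240). I'll relax the push, let go, rise and check how it hangs.

servo_tool([
  [1,[0,0,-2.2],0],
  [1,[0,0,0],0],
  [0.5,[0,0,0],0],
  [0.5,[0,0,0],0],
  [0.5,[0,0,0],0],
  [0.5,[0,0,0],0],
  [0.3,[0,0,-5],0],
  [0.3,[0,0,-15],0],
  [0.3,[0,0,-30],0],
  [0.3,[0,0,-30],0],
  [0.3,[0,0,-20],0],
  [0.3,[0,0,-10],0],
  [0.3,[0,0,0],0],
])

```text
clock: 22.75
ee_pos: [0.6711, -0.17, 0.2643]
eef_rot: [3.099, 0.508, 0.005]
force: [-0.9, -0.2, -0.4]
gripper_width: 0.0302
gripper_force: 0.0
```

```bash
cat > e.py <<'E'
from h import *
d_=np.array([np.cos(np.radians(18.6)),np.sin(np.radians(18.6))]);nn=np.array([-d_[1],d_[0]]); e=np.array([.5793,-.1996])
st()
for n in("wrist","scene","top"):
    p,d,C,X=look(n,n+"14"); H,S,V=cv2.split(cv2.cvtColor(p,cv2.COLOR_BGR2HSV))
    t=(X[...,:2]-e)@d_; w=(X[...,:2]-e)@nn; z=X[...,2]; ok=d>0; red=((H<8)|(H>172))&(S>120)
    for nm,k in(("tab",ok&red&(z>.152)),("crown",ok&red&(z>.125)&(z<.152)),("legs",ok&red&(z>.07)&(z<.12)),("nose",ok&~red&(z>.11)&(z<.145)&(t>.105)&(abs(w)<.015)),("tail",ok&~red&(z>.11)&(z<.15)&(t<0)&(abs(w)<.02))):
        k=k&(t>-.1)&(t<.14)&(abs(w)<.04)
        if k.sum()>8: print(n,nm,k.sum(),"t",np.percentile(t[k],[1,99]).round(4),"w",np.percentile(w[k],[1,99]).round(4),"z",np.percentile(z[k],[1,50,99]).round(4))
E
python3 e.py; python3 -c "
import cv2,numpy as np
a=cv2.imread('pics/scene14.png')[120:240,140:260];b=cv2.imread('pics/wrist14.png')
cv2.imwrite('pics/c14.png',np.hstack([cv2.resize(a,(400,400),interpolation=2),cv2.resize(b[130:350,170:390],(400,400))]))"
```

```text
t 22.75 tcp [ 0.6711 -0.17    0.2643] yaw 18.61 tiltz [ 0.003 -0.    -1.   ] F [-0.9 -0.2 -0.4] w 0.0302 q6 1.91 -0.02
wrist tab 874 t [0.0859 0.1129] w [-0.0147  0.0329] z [0.1542 0.1791 0.3529]
wrist crown 898 t [0.0849 0.1028] w [-0.0233  0.0179] z [0.1254 0.1479 0.1512]
wrist legs 149 t [0.1    0.1029] w [-0.0212  0.0185] z [0.0919 0.1078 0.1196]
wrist nose 417 t [0.1053 0.1234] w [-0.0104  0.0066] z [0.1294 0.1349 0.1387]
wrist tail 1374 t [-0.0547 -0.0018] w [-0.0143  0.0108] z [0.1238 0.1408 0.1459]
scene tab 39 t [0.0872 0.1038] w [-0.0104  0.0077] z [0.1608 0.1792 0.1824]
scene crown 65 t [0.0879 0.1037] w [-0.0195  0.0199] z [0.1266 0.1479 0.1512]
scene legs 22 t [0.1014 0.1038] w [0.007  0.0188] z [0.0899 0.1031 0.1179]
scene nose 56 t [0.1065 0.1237] w [-0.0063  0.0077] z [0.1241 0.1333 0.1384]
scene tail 232 t [-0.0644 -0.0022] w [-0.0137  0.0126] z [0.1192 0.1403 0.1461]
top tab 250 t [0.0561 0.1211] w [-0.0094  0.0394] z [0.1527 0.4121 0.6204]
top crown 99 t [0.0852 0.1065] w [-0.0199  0.0215] z [0.1269 0.1467 0.1513]
top legs 32 t [0.0853 0.1035] w [0.0117 0.0221] z [0.0834 0.1061 0.1197]
top nose 24 t [0.1064 0.1174] w [-0.0018  0.009 ] z [0.1261 0.1357 0.142 ]
top tail 417 t [-0.0647 -0.0005] w [-0.0126  0.0157] z [0.1199 0.1404 0.147 ]
```

View pics/c14.png

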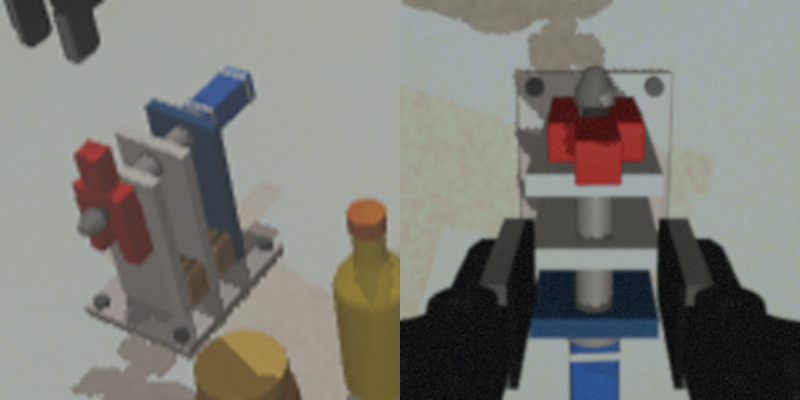

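The crops show the clip upright on the groove behind the head (left crop, red at (105,200)) and the flange against the blue plate. The tab top at 0.179 m puts the slot point at 0.129 m, on the groove axis. Both parts are released and the gripper is clear, so I hand in.

```bash
python3 -c "from station import r; print(r.close_job())"
```

```text
the job is handed in; nothing more can be done
None
```

The cutter is reassembled and handed in at about 23 s: the axle is through all three plates with its flange home on the blue plate, and the larger red clip hangs upright on the groove, released. The jar, bottle and beaker were not touched; the hand-in returned no verdict.

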